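Start the bench-pin locking screw in its deep well

ROBOT

A 7-joint arm with a two-finger parallel gripper is mounted at the origin on the work surface. World frame = base frame: x ahead of the robot, y to its left, z up, the work surface at z = 0. Lengths are in m, angles in rad, forces in N, time in s.
With the tool pointing down it reaches from about 0.4 to 0.85 m from the base axis. Payload 10.4 kg.
Tool frame: the origin (TCP) lies between the finger pads; the fingertips stand 11 mm ahead of it and the grasp point (between the pads) lies 8 mm behind it; z points along the fingers, y is the line along which they close (so a half turn about z gives the same grasp; the last joint's range is limited). The gripper opens to 87 mm and grips with 3 to 60 N. Pads are 19 mm wide; open, the fingers measure 117 mm over their backs; the gripper's body (75 mm by 190 mm) begins 51 mm behind the grasp point.
Start: joints at [1.153, 0.332, -0.065, 1.46, 0.022, 1.35, -0.088], TCP at [0.24, -0.577, 0.194] pointing down, gripper open.
Joint ranges: [-2.6, 2.6], [-0.5, 2.12], [-1.47, 1.34], [0.16, 2.42], [-1.27, 4.41], [0.06, 2.06], [-2.6, 2.6]. Speed limits (rad/s): [2.22, 2.22, 2.79, 2.79, 3.14, 3.14, 3.14].

INTERFACE

Orientations are given as a unit quaternion [w, x, y, z].
In Python, from workcell import ctrl gives the robot as it stands.
- The arm moves only by the tool step_arm, never from a script. Its argument "increments" is a list of rows, each an object of numbers: "dx", "dy", "dz": the shift along the world's x, y, z in m; "roll": the turn about the world's z in degrees; "fingers": the closure, from -1 (fully open) to 1 (shut). A call has 1 to 20 rows; each row is the pose to reach, as a shift and turn from the pose commanded when the call began; what a row does not reach only later rows make up. A row lasts 1/8 s, in which the tool goes at most 62.5 mm and 10.7 degrees, less where a joint would pass 70% of its speed; a pose out of reach is approached as far as the arm can. A call with a gripper value outside its range is refused whole. The fingers move at their own pace and stop on an object; "grip_force" is the grip in N (left out, the last holds). Time passes only in rows, so rows that repeat a pose let the fingers close. It gives the time, the measured TCP pose, the force, the opening and the grip force at its end, in the units of the state.
- ctrl.get_state(): the state, without advancing time (a new reading comes with each control period).
- ctrl.capture(name): name is "scene" or "top"; returns the picture (384x512x3 uint8, red, green, blue); there is no depth.
- ctrl.calibration(name): a dict with "vfov" (degrees; the focal length in pixels is half the picture's height over the tangent of half this angle, whatever the lens; pixels are square), "cx", "cy" (the principal point, pixels), "rvec" (rotation vector, rad) and "tvec" (3), from world to camera coordinates, as OpenCV has them. Camera axes: x right, y down, z forward; pixel columns grow to the right and rows downward; lengths in m; the calibration is good to about 2 mm. A picture is of the moment at which its call begins. calibration takes no time and is no camera call.
- ctrl.hand_in(): hands the job in; it is judged then, once.
The state is a dict: "time_s": time; "joints": joint angles; "dq": joint speeds; "effort": joint torques, N m; "tcp_pos": TCP position; "ee_rot": TCP orientation; "ft_force": force on the tool from outside, world axes, zero at the start; "wrist_torque": the same for the moment, N m; "width": opening from 0.0 (shut) to 1.0 (fully open); "grasp_force": force on a finger pad.
Only numpy, scipy, OpenCV 4.12 (cv2) and the standard library are available. Lean on these libraries where they do the work, as an engineer would, in place of code of your own. Each camera call takes 0.05 s, during which the arm holds its last target. There are 200 camera calls.

TASK

Take the wood-knobbed locking screw out of the wooden stand and lower it, without dropping it, down the deep well in the steel bench-pin block. Find the start of the hidden thread at the bottom by feel, without forcing it, and screw it in clockwise until its brass flange sits fully home on the block, only finger-tight. Let go, and leave everything else where it is.

Things in the scene. Friction and masses are not known exactly. Their poses are not given: they have to be found in the camera images.
- screw: The locking screw, 114 mm tall, about 0.2 kg, upright in one hole of the stand, its nose 6 mm above the table. Origin at the centre of its lower end (nose), z up its axis. Steel nose d 15 mm, 0 to 30 mm up; guide barrel d 26.4, 26 to 67 mm up, lower edge tapered; brass flange d 36, 67 to 73 mm; neck d 18; round dark wooden knob d 32, 80 to 114 mm up
- lugs (a point): On the screw's axis, 8 mm above the nose: the level of its three round-ended thread lugs, 5 mm thick, reaching out to d 25.4 mm, 120 degrees apart, one of them along the screw's x axis
- flange (a point): Centre of the underside of the screw's brass flange, 67 mm above the nose. It lies on the block's top when the screw is home
- knob (a point): Where to grip the wooden knob (round, d 32 mm): on the screw's axis, 100 mm above the nose
- stand: Fixed wooden stand, 66 x 160 x 46 mm (x, y, z), origin at the centre of its underside. Two holes d 29 mm, 40 mm deep: at y = +45 mm the screw, at y = -45 mm the punch
- block: Fixed dark steel bench-pin block, top face 84 x 84 mm, 80 mm high, feet to 68 mm either side in x; origin at the centre of its underside on the table. A wooden bench pin juts out along its -x to 141 mm from the origin, its top 59 mm above the table
- mouth (a point): Centre of the mouth of the vertical well (d 28 mm) in the middle of the block's flat top, 80 mm above the table. The screw stands by itself when let go in the well, and does not turn by itself in the thread
- thread (a point): On the well's axis, 45 mm below the mouth: flat top of the brass 3-start right-hand thread (bore d 18 mm, lead 30 mm a turn). It has three windows 48 degrees wide, 120 degrees apart, for the lugs; which way they face is hidden and changes every time. With lugs on the flat, the flange is 16.5 mm above the mouth; over the windows (some 20 degrees of play) the screw can sink 8 to 10 mm
- punch: Bystander: a steel punch with a pale wooden head in the stand's other hole, top 89 mm above the table, d 30 mm; origin at the centre of its lower end
- tin: Bystander: shallow blue tin, d 90 mm, 22 mm high, origin under its centre
- bangle: Bystander: brass bangle lying flat, d 64 mm, 12 mm high, origin under its centre
- discs: Bystander: a red abrasive disc, d 42 mm, 10 mm high, origin under its centre
- polish: Bystander: amber jar with black cap, d 52 mm, 55 mm high, origin under its centre
- burnisher: Bystander: a burnisher with a dark wooden handle lying on the bench, origin under its middle
- planish: Bystander: square steel planishing plate, 75 x 75 x 18 mm, origin under its centre
- wheel: Bystander: brown polishing wheel, d 60 mm, 14 mm high, origin under its centre
- home (a point): The same point as the mouth's centre. Once started (flange 6 to 8 mm above this point), the screw goes down 30 mm per clockwise turn seen from above and its flange is home after 0.2 to 0.3 turn; it turns freely until then, so any stiffness on the way means that it is being forced
There are look-alikes about, which are no part of the job. What is shaped like the screw but blue, pink or purple is not meant.

How it is judged:
By the outcome, as a careful person would: the job done as asked, in the order asked, and still so for the second after the job is handed in, with the robot touching nothing.
It also fails if it takes over 72 s, if anything falls off the work surface, if the arm or the gripper's body presses on something with over 40 N, if the wrist force passes 120 N, or if a joint passes its speed limit or range.

## Working session

There is one attempt and no reset: what is moved stays moved. The work goes in short steps, Python scripts to look and compute and a tool call to move; the robot and the scene stay as the last step left them, time stands still between calls to the robot, and variables do not carry over. Pictures are saved under pics/ and viewed, at most 10 in all, crops included, and the job is handed in when it is done.

Besides the shell and the picture viewer there is one more tool, called after "Emit:" as name([rows], argument=value, ...), one row to a line, values as JSON. step_arm: Moves the arm, as the interface text tells. Its arguments: {"type":"object","properties":{"increments":{"type":"array"},"grip_force":{"type":"number"}},"required":["increments"]}

```bash
mkdir -p pics; cat > h.py <<'E'
import numpy as np, cv2
from workcell import ctrl
def cam(n):
    c=ctrl.calibration(n); f=192/np.tan(np.radians(c["vfov"])/2)
    K=np.array([[f,0,c["cx"]],[0,f,c["cy"]],[0,0,1.]])
    return K,cv2.Rodrigues(np.array(c["rvec"],float))[0],np.array(c["tvec"],float).ravel(),c
def ray(n,u,v,z):
    K,R,t,_=cam(n); o=-R.T@t; d=R.T@np.linalg.solve(K,[u,v,1]); return o+d*(z-o[2])/d[2]
def proj(n,p):
    K,R,t,_=cam(n); q=K@(R@np.array(p,float)+t); return q[:2]/q[2]
def save(n,f,crop=None,s=1):
    im=ctrl.capture(n)[:,:,::-1]
    if crop: x,y,w,h=crop; im=im[y:y+h,x:x+w]
    cv2.imwrite("pics/"+f,cv2.resize(im,None,fx=s,fy=s,interpolation=cv2.INTER_CUBIC))
E
python3 - <<'E'
from h import *
save("scene","s0.png",None,1.5);save("top","t0.png",None,1.5)
for n in("scene","top"):
    K,R,t,c=cam(n);print(c,-R.T@t)
print(ctrl.get_state())
E
```

```text
{'vfov': 55.771970024694404, 'cx': 251.86249633158377, 'cy': 186.7312134071698, 'rvec': array([ 1.96334071,  1.22543473, -0.60615816]), 'tvec': array([-0.24696122, -0.21412514,  1.45907022])} [ 1.26069974 -0.32446439  0.73558437]
{'vfov': 42.07716169660736, 'cx': 264.07273397014563, 'cy': 184.90591479424566, 'rvec': array([ 2.19714532, -2.18453435,  0.08318849]), 'tvec': array([0.01325671, 0.55967674, 1.3664336 ])} [0.46575739 0.02748922 1.40102426]
{'time_s': 0.1, 'joints': array([ 1.15340612,  0.33279866, -0.0647102 ,  1.46083051,  0.02161015,
        1.34986997, -0.08848989]), 'dq': array([ 1.24719502e-03,  5.03160954e-04,  1.30027350e-03, -2.40648263e-03,
        1.11770511e-05, -1.02416641e-03,  2.48284266e-04]), 'effort': array([ 2.24364710e-03, -6.24543428e+01,  2.50625907e-02, -3.90718925e+01,
       -6.14538020e-02,  3.66412173e-02,  9.47425178e-05]), 'tcp_pos': array([ 0.24024502, -0.57659205,  0.1929526 ]), 'ee_rot': array([-5.87041261e-04,  9.80576600e-01,  1.96135577e-01, -1.47616553e-04]), 'ft_force': array([-0.73086633,  0.03653965,  0.48411857]), 'wrist_torque': array([-0.00291611,  0.05899586, -0.01038644]), 'grasp_force': 0.0, 'width': 0.9952888153006495}
```

View pics/s0.png

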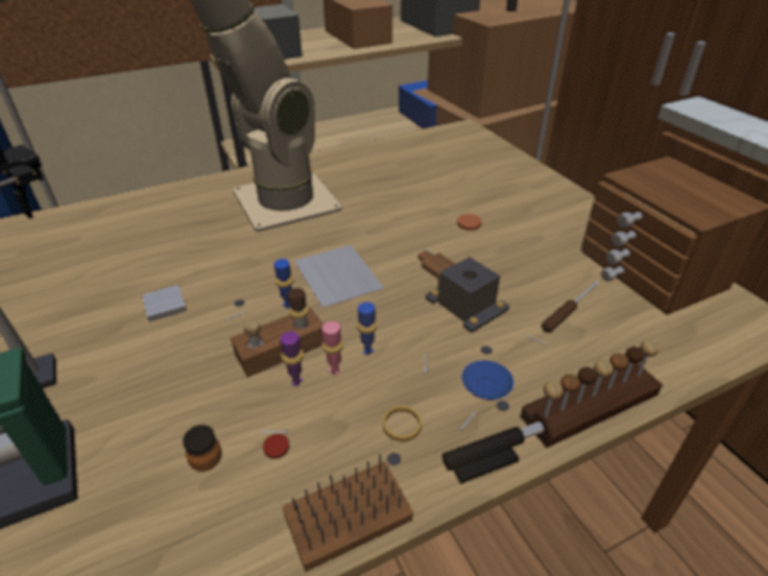

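View pics/t0.png

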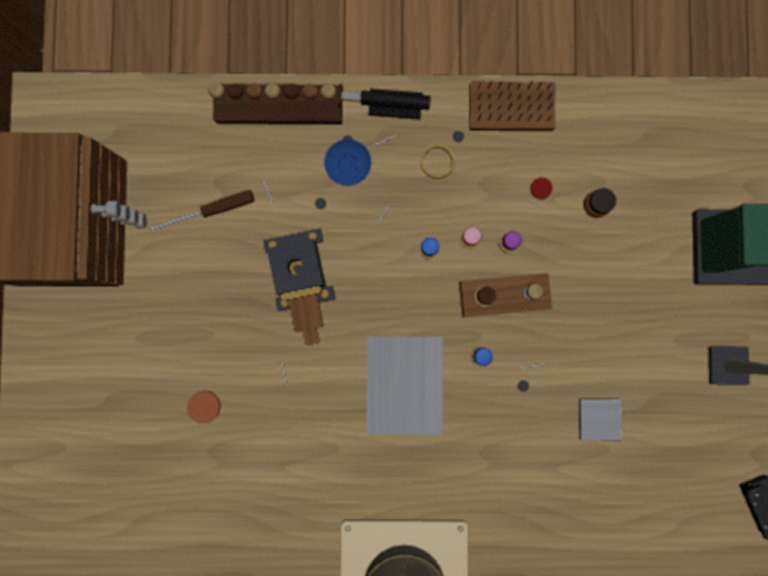

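Candidates in the scene view (1.5x pixels): blue (283,285), blue (367,325), pink (332,348), purple (291,355) and dark brown wood (298,300), which stands in the wooden stand (top view 486,295). The brown one fits; the pale head beside it is the punch. I'll confirm it in an enlarged crop.

```bash
python3 - <<'E'
from h import *
a=ctrl.capture("scene")[165:260,145:275,::-1];b=ctrl.capture("top")[145:235,160:290,::-1];b2=b[:, :]
c=ctrl.capture("top")[150:220,290:380,::-1]
r=lambda i,s:cv2.resize(i,None,fx=s,fy=s,interpolation=cv2.INTER_CUBIC)
t=ctrl.capture("top")[175:220,295:375,::-1]; k=ctrl.capture("top")[150:210,170:235,::-1]
top=np.hstack([r(t,5),r(k,5)[:225,:]]) ; 
m=np.zeros((590,800,3),np.uint8)
m[:225,:400]=r(t,5); m[:300,410:735]=r(k,5); s=ctrl.capture("scene")[170:226,150:250,::-1]; m[305:585,:500]=r(s,5)
s=ctrl.capture("scene")[170:220,285:343,::-1]; m[305:555,505:795]=r(s,5)
cv2.imwrite("pics/c1.png",m)
E
```

```text
(no output)
```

View pics/c1.png

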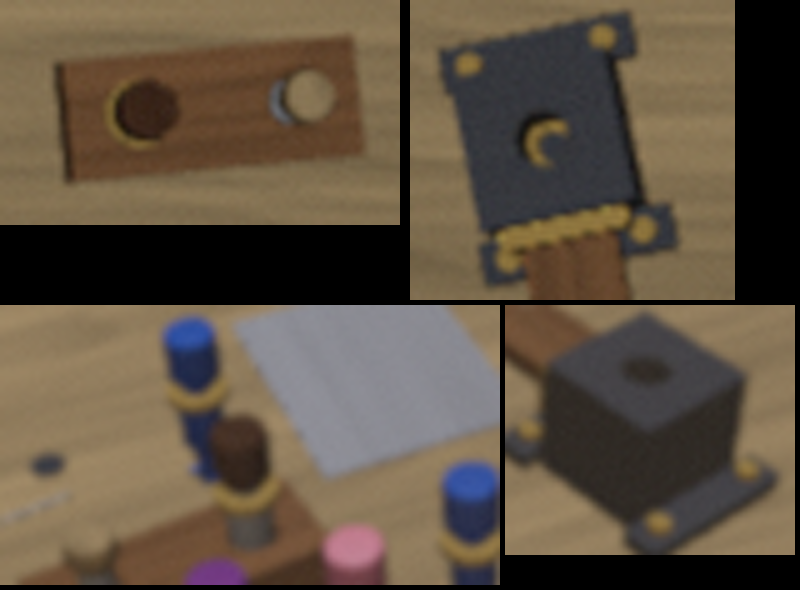

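The crop confirms the brown-knobbed screw with its brass flange in the stand. Its knob is at top (324.4,196.4) and scene (197.6,194.2). The well mouth is at top (196.4,177.6) and scene (313.2,182.8).

```bash
python3 - <<'E'
from h import *
print("knob",ray("top",324.4,196.4,.120),ray("scene",197.6,194.2,.120))
print("mouth",ray("top",196.4,177.6,.08),ray("scene",313.2,182.8,.08))
# stand corners from top crop (stand top z .046)
P=[ray("top",295+(x+.5)/5-.5,175+(y+.5)/5-.5,.046) for x,y in[(56,64),(352,38),(366,153),(70,182)]]
print(P,np.linalg.norm(P[0]-P[1]),np.linalg.norm(P[0]-P[3]))
a=P[0]+P[3]-P[1]-P[2];a/=np.linalg.norm(a);c=sum(P)/4
print(a,"hole",c+.045*a,np.degrees(np.arctan2(a[1],a[0])))
for n,p in [("pinkblue t",(431,246)),("pink",(472,236)),("purple",(512,240)),("blue2",(484,356))]:print(n,ray("top",p[0]/1.5,p[1]/1.5,.11))
E
```

```text
knob [ 0.52404733 -0.13797459  0.12      ] [ 0.5220955  -0.13689195  0.12      ]
mouth [0.57378079 0.19655805 0.08      ] [0.57621741 0.19757615 0.08      ]
[array([ 0.55163374, -0.09692085,  0.046     ]), array([ 0.56680828, -0.25844712,  0.046     ]), array([ 0.50416729, -0.26555458,  0.046     ]), array([ 0.48751932, -0.10451135,  0.046     ])] 0.1622374956437631 0.06456217800766556
[-0.09817659  0.99516901  0.        ] hole [ 0.52311421 -0.13657587  0.046     ] 95.63418004254973
pinkblue t [ 0.60826778 -0.04299435  0.11      ]
pink [ 0.62617473 -0.11416783  0.11      ]
purple [ 0.61963902 -0.1836729   0.11      ]
blue2 [ 0.41892904 -0.13450908  0.11      ]
```

Emit:
step_arm([
  {"dz": 0.03,"dx": 0.025,"dy": 0.04,"roll": 4},
  {"dz": 0.04,"dx": 0.05,"dy": 0.08,"roll": 8},
  {"dz": 0.04,"dx": 0.075,"dy": 0.12,"roll": 12},
  {"dz": 0.04,"dx": 0.1,"dy": 0.16,"roll": 16},
  {"dz": 0.04,"dx": 0.125,"dy": 0.2,"roll": 20},
  {"dz": 0.04,"dx": 0.15,"dy": 0.24,"roll": 25},
  {"dz": 0.04,"dx": 0.18,"dy": 0.28,"roll": 30},
  {"dz": 0.04,"dx": 0.21,"dy": 0.32,"roll": 35},
  {"dz": 0.03,"dx": 0.24,"dy": 0.37,"roll": 40},
  {"dz": 0.01,"dx": 0.265,"dy": 0.41,"roll": 45},
  {"dz": -0.01,"dx": 0.283,"dy": 0.44,"roll": 50,"fingers": -0.3},
  {"dz": -0.03,"dx": 0.283,"dy": 0.44,"roll": 50,"fingers": -0.3},
  {"dz": -0.03,"dx": 0.283,"dy": 0.44,"roll": 50,"fingers": -0.3},
], grip_force=25)

```text
invalid input at $.increments[0]: expected keys dx, dy, dz, roll, fingers
```

```bash
python3 - <<'E'
from h import *
s=ctrl.get_state();print({k:np.round(s[k],4) for k in("time_s","joints","tcp_pos","ee_rot","ft_force","width")})
r=lambda i,s:cv2.resize(i,None,fx=s,fy=s,interpolation=cv2.INTER_CUBIC)
m=np.zeros((420,800,3),np.uint8)
m[:400,:440]=r(ctrl.capture("scene")[150:230,155:243,::-1],5)
m[:300,445:795]=r(ctrl.capture("top")[165:225,290:360,::-1],5)
cv2.imwrite("pics/c2.png",m)
p=s["tcp_pos"]; print(proj("scene",p),proj("top",p))
E
```

```text
{'time_s': np.float64(0.45), 'joints': array([ 1.1534,  0.3323, -0.0647,  1.4602,  0.0216,  1.3499, -0.0885]), 'tcp_pos': array([ 0.2404, -0.5769,  0.1936]), 'ee_rot': array([-0.    ,  0.9806,  0.1961,  0.    ]), 'ft_force': array([ 0.343 ,  0.2166, -0.4244]), 'width': np.float64(1.0024)}
[  4.79551345 159.9495485 ] [511.98162065 314.57174305]
```

View pics/c2.png

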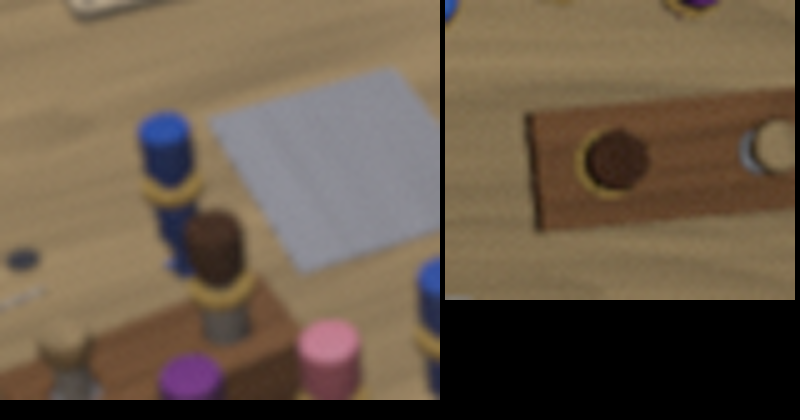

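The move was refused because every row needs all its keys, so the arm has not moved and this picture only shows the same scene. Resending in full.

Emit:
step_arm([
  {"dx": 0.025,"dy": 0.04,"dz": 0.02,"roll": 4,"fingers": -1},
  {"dx": 0.05,"dy": 0.08,"dz": 0.04,"roll": 8,"fingers": -1},
  {"dx": 0.075,"dy": 0.12,"dz": 0.04,"roll": 12,"fingers": -1},
  {"dx": 0.1,"dy": 0.16,"dz": 0.04,"roll": 16,"fingers": -1},
  {"dx": 0.125,"dy": 0.2,"dz": 0.04,"roll": 20,"fingers": -1},
  {"dx": 0.15,"dy": 0.24,"dz": 0.04,"roll": 25,"fingers": -1},
  {"dx": 0.18,"dy": 0.28,"dz": 0.04,"roll": 30,"fingers": -1},
  {"dx": 0.21,"dy": 0.32,"dz": 0.03,"roll": 35,"fingers": -1},
  {"dx": 0.24,"dy": 0.37,"dz": 0.02,"roll": 40,"fingers": -0.6},
  {"dx": 0.265,"dy": 0.41,"dz": 0.0,"roll": 45,"fingers": -0.3},
  {"dx": 0.283,"dy": 0.44,"dz": -0.02,"roll": 50,"fingers": -0.3},
  {"dx": 0.283,"dy": 0.44,"dz": -0.03,"roll": 50,"fingers": -0.3},
  {"dx": 0.283,"dy": 0.44,"dz": -0.03,"roll": 50,"fingers": -0.3},
], grip_force=25)

```text
time_s: 2.17
tcp_pos: [0.5227, -0.1376, 0.1631]
ee_rot: [-0.0, 0.806, 0.592, -0.001]
ft_force: [-0.3, -0.4, 1.0]
width: 0.658
grasp_force: 0.0
```

```bash
python3 - <<'E'
from h import *
s=ctrl.get_state();print({k:np.round(s[k],4) for k in("time_s","joints","tcp_pos","ee_rot","ft_force","width")})
r=lambda i,s:cv2.resize(i,None,fx=s,fy=s,interpolation=cv2.INTER_CUBIC)
m=np.zeros((420,800,3),np.uint8)
m[:400,:440]=r(ctrl.capture("scene")[150:230,155:243,::-1],5)
m[:300,445:795]=r(ctrl.capture("top")[165:225,290:360,::-1],5)
cv2.imwrite("pics/c3.png",m)
p=s["tcp_pos"]; print(proj("scene",p),proj("top",p))
E
```

```text
{'time_s': np.float64(2.175), 'joints': array([ 0.63  ,  0.2075, -0.5159,  1.7044,  0.1072,  1.2591, -0.2145]), 'tcp_pos': array([ 0.5227, -0.1376,  0.1631]), 'ee_rot': array([-4.000e-04,  8.062e-01,  5.916e-01, -6.000e-04]), 'ft_force': array([-0.3455, -0.4484,  1.0422]), 'width': np.float64(0.6575)}
[195.66752711 181.6078523 ] [326.50660714 196.16483738]
```

View pics/c3.png

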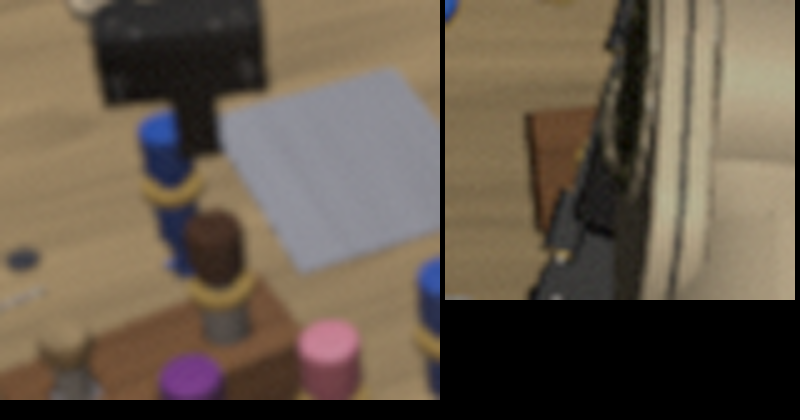

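The fingertip shows right above the knob (crop 200,155 over the knob at 217,230), which agrees with the measured position. Descending and gripping.

Emit:
step_arm([
  {"dx": 0,"dy": 0,"dz": -0.03,"roll": 0,"fingers": -0.3},
  {"dx": 0,"dy": 0,"dz": -0.05,"roll": 0,"fingers": -0.3},
  {"dx": 0,"dy": 0,"dz": -0.065,"roll": 0,"fingers": -0.3},
  {"dx": 0,"dy": 0,"dz": -0.065,"roll": 0,"fingers": -0.3},
  {"dx": 0,"dy": 0,"dz": -0.065,"roll": 0,"fingers": 1},
  {"dx": 0,"dy": 0,"dz": -0.065,"roll": 0,"fingers": 1},
  {"dx": 0,"dy": 0,"dz": -0.065,"roll": 0,"fingers": 1},
  {"dx": 0,"dy": 0,"dz": -0.065,"roll": 0,"fingers": 1},
  {"dx": 0,"dy": 0,"dz": -0.065,"roll": 0,"fingers": 1},
], grip_force=25)

```text
time_s: 3.4
tcp_pos: [0.5234, -0.1369, 0.0988]
ee_rot: [0.0, 0.806, 0.592, 0.0]
ft_force: [-0.2, 0.1, -0.0]
width: 0.167
grasp_force: 0.0
```

```bash
python3 - <<'E'
from h import *
s=ctrl.get_state();print({k:np.round(s[k],4) for k in("time_s","tcp_pos","ft_force","width","grasp_force")})
r=lambda i,s:cv2.resize(i,None,fx=s,fy=s,interpolation=cv2.INTER_CUBIC)
m=np.zeros((420,800,3),np.uint8)
m[:400,:440]=r(ctrl.capture("scene")[150:230,155:243,::-1],5)
m[:300,445:795]=r(ctrl.capture("top")[165:225,290:360,::-1],5)
cv2.imwrite("pics/c4.png",m)
E
```

```text
{'time_s': np.float64(3.4), 'tcp_pos': array([ 0.5234, -0.1369,  0.0988]), 'ft_force': array([-0.1636,  0.1383, -0.034 ]), 'width': np.float64(0.1667), 'grasp_force': np.float64(0.0)}
```

View pics/c4.png

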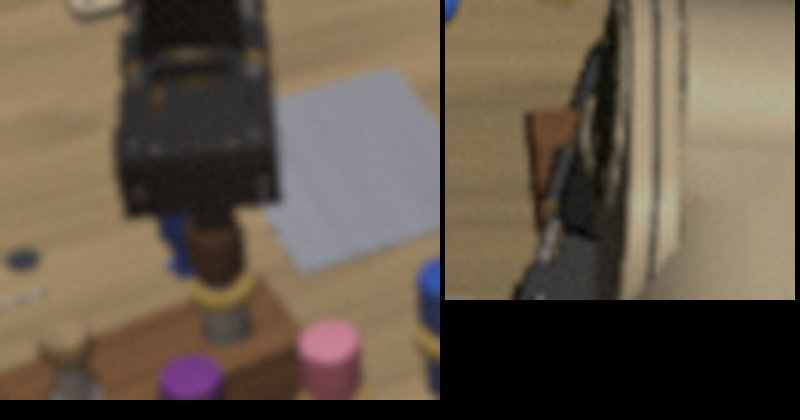

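The fingers have closed further than the knob's diameter allows, and the knob is in front of them in view. I'll check the projections against the picture.

```bash
python3 - <<'E'
from h import *
def cr(p): q=proj("scene",p); return np.round((q-[155,150]+.5)*5-.5)
y=np.array([.954,-.299,0])
p=np.array([.5227,-.1376,.1631])
for d in(.0285,.043):print("c3 tip",d,cr(p+y*d-[0,0,.011]))
x=np.array([.299,.954,0])
q=np.array([.5234,-.1369,.0988])
print("c4 tip",cr(q-[0,0,.011]),cr(q+y*.02-[0,0,.011]))
for h in(.0375,.095):
  for s in(1,-1):print("body x/y",h,s,cr(q+y*h*1+x*s*(.1325-h)+[0,0,.059]))
print("knobtop",cr([.523,-.137,.12]),cr([.523,-.137,.086]), "flange",cr([.523,-.137,.076]))
print("stand near-top corner",cr([.504+.0626,-.2655,.046]),cr([.5516,-.0969,.046]))
K,R,t,c=cam("top"); 
for n in("scene","top"): print(n,proj(n,[0,0,0.0]),proj(n,[.0,0,.3]))
E
```

```text
c3 tip 0.0285 [209. 211.]
c3 tip 0.043 [210. 229.]
c4 tip [222. 270.] [223. 294.]
body x/y 0.0375 1 [397. 195.]
body x/y 0.0375 -1 [ 19. 233.]
body x/y 0.095 1 [292. 280.]
body x/y 0.095 -1 [134. 297.]
knobtop [215. 224.] [222. 272.] flange [224. 286.]
stand near-top corner [ 22. 453.] [315. 336.]
scene [190.44853445 133.48288002] [180.48682999  58.66429864]
top [268.91554428 389.36155615] [271.44391065 437.20730588]
```

Emit:
step_arm([
  {"dx": 0,"dy": 0,"dz": 0.04,"roll": 0,"fingers": 0.8},
  {"dx": 0,"dy": 0,"dz": 0.08,"roll": 0,"fingers": 0.8},
  {"dx": 0,"dy": 0,"dz": 0.08,"roll": 0,"fingers": 0.8},
  {"dx": 0,"dy": 0,"dz": 0.08,"roll": 0,"fingers": 0.8},
])

```text
time_s: 4.0
tcp_pos: [0.5231, -0.137, 0.1782]
ee_rot: [-0.0, 0.806, 0.592, -0.0]
ft_force: [0.1, 0.5, 0.1]
width: 0.098
grasp_force: 0.0
```

```bash
python3 - <<'E'
from h import *
s=ctrl.get_state();p=s["tcp_pos"];print(p,s["joints"],s["width"],s["ft_force"])
S=ctrl.capture("scene")[:,:,::-1].copy();T=ctrl.capture("top")[:,:,::-1].copy()
np.save("S1.npy",S);np.save("T1.npy",T)
tip=p-[0,0,.011]
print(proj("scene",tip),proj("top",tip),proj("scene",p+[0,0,.3]),proj("top",p+[0,0,.3]))
m=np.zeros((600,800,3),np.uint8)
r=lambda i,s:cv2.resize(i,None,fx=s,fy=s,interpolation=cv2.INTER_CUBIC)
m[:600,:400]=r(S[70:270,130:263],3)[:600,:400-1+0 if 0 else 399].copy() if 0 else np.pad(r(S[70:270,130:263],3),((0,0),(0,1),(0,0)))
m[:600,400:]=np.pad(r(T[140:340,250:383],3),((0,0),(0,1),(0,0)))
cv2.imwrite("pics/c5.png",m)
print("base plate scene",[ray("scene",u/1.5,v/1.5,.01) for u,v in[(235,187),(315,165),(340,207),(257,225)]])
print("base plate top",[ray("top",u/1.5,v/1.5,.01) for u,v in[(341,520),(468,520)]])
E
```

```text
[ 0.5231343  -0.13696541  0.17816585] [ 0.63234104  0.19648431 -0.51859952  1.68422895  0.10101941  1.2879782
 -0.20964804] 0.0979423926432635 [0.08250147 0.48851241 0.08823422]
[195.80428051 180.38132921] [326.44910805 195.91442281] [179.56000677  60.10594647] [348.74982961 188.25472534]
base plate scene [array([-0.1153481, -0.1067056,  0.01     ]), array([-0.14016218,  0.13720037,  0.01      ]), array([0.11425315, 0.11060851, 0.01      ]), array([ 0.10127511, -0.10609615,  0.01      ])]
base plate top [array([0.11674212, 0.11433597, 0.01      ]), array([ 0.11752519, -0.11711431,  0.01      ])]
```

View pics/c5.png

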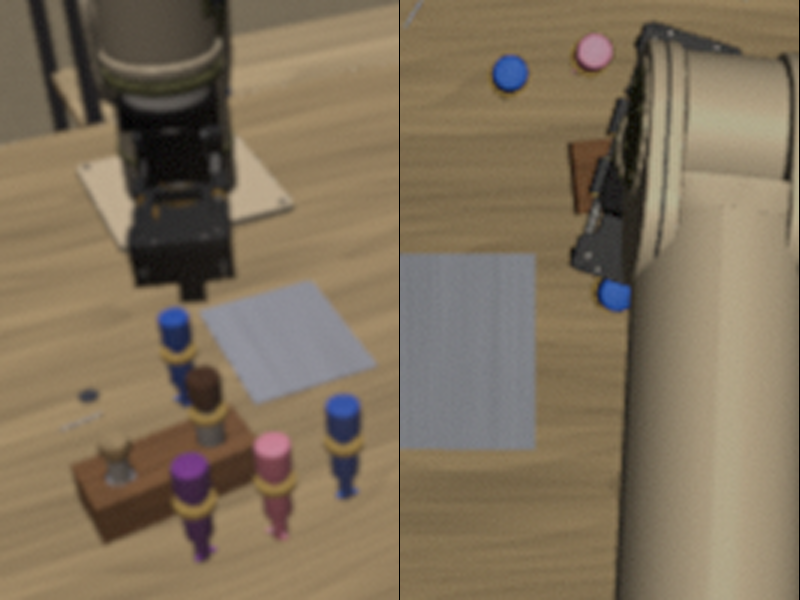

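The top view agrees with the reported x and y. In the scene view, though, the fingertip at (194,169) is about 11 px above its expected (196,180). So the fingertips are really about 40 mm higher than reported and closed just above the knob. Descending to a reported z of 0.063 is clear of everything in either case, and the closed width will tell.

Emit:
step_arm([
  {"dx": 0,"dy": 0,"dz": 0,"roll": 0,"fingers": -0.3},
  {"dx": 0,"dy": 0,"dz": 0,"roll": 0,"fingers": -0.3},
  {"dx": 0,"dy": 0,"dz": -0.03,"roll": 0,"fingers": -0.3},
  {"dx": 0,"dy": 0,"dz": -0.06,"roll": 0,"fingers": -0.3},
  {"dx": 0,"dy": 0,"dz": -0.08,"roll": 0,"fingers": -0.3},
  {"dx": 0,"dy": 0,"dz": -0.08,"roll": 0,"fingers": -0.3},
])

```text
time_s: 4.85
tcp_pos: [0.5223, -0.1367, 0.0973]
ee_rot: [-0.001, 0.806, 0.592, -0.001]
ft_force: [0.1, -0.8, 0.8]
width: 0.627
grasp_force: 0.0
```

Emit:
step_arm([
  {"dx": 0,"dy": 0,"dz": -0.01,"roll": 0,"fingers": -0.3},
  {"dx": 0,"dy": 0,"dz": -0.02,"roll": 0,"fingers": -0.3},
  {"dx": 0,"dy": 0,"dz": -0.02,"roll": 0,"fingers": -0.3},
])

```text
time_s: 5.22
tcp_pos: [0.523, -0.1369, 0.078]
ee_rot: [-0.0, 0.806, 0.592, -0.0]
ft_force: [-0.9, 0.6, 0.4]
width: 0.646
grasp_force: 0.0
```

Emit:
step_arm([
  {"dx": 0,"dy": 0,"dz": -0.008,"roll": 0,"fingers": -0.3},
  {"dx": 0,"dy": 0,"dz": -0.015,"roll": 0,"fingers": -0.3},
  {"dx": 0,"dy": 0,"dz": -0.015,"roll": 0,"fingers": -0.3},
])

```text
time_s: 5.6
tcp_pos: [0.523, -0.1368, 0.063]
ee_rot: [-0.0, 0.806, 0.592, -0.0]
ft_force: [-0.4, 0.6, 0.0]
width: 0.653
grasp_force: 0.0
```

```bash
python3 - <<'E'
from h import *
s=ctrl.get_state();print({k:np.round(s[k],4) for k in("time_s","tcp_pos","ft_force","width","grasp_force","joints")})
r=lambda i,s:cv2.resize(i,None,fx=s,fy=s,interpolation=cv2.INTER_CUBIC)
cv2.imwrite("pics/c6.png",r(ctrl.capture("scene")[150:230,155:243,::-1],6))
E
```

```text
{'time_s': np.float64(5.6), 'tcp_pos': array([ 0.523 , -0.1368,  0.063 ]), 'ft_force': array([-0.434 ,  0.6255,  0.0096]), 'width': np.float64(0.6526), 'grasp_force': np.float64(0.0), 'joints': array([ 0.6105,  0.3071, -0.506 ,  1.8148,  0.1682,  1.0632, -0.2612])}
```

View pics/c6.png

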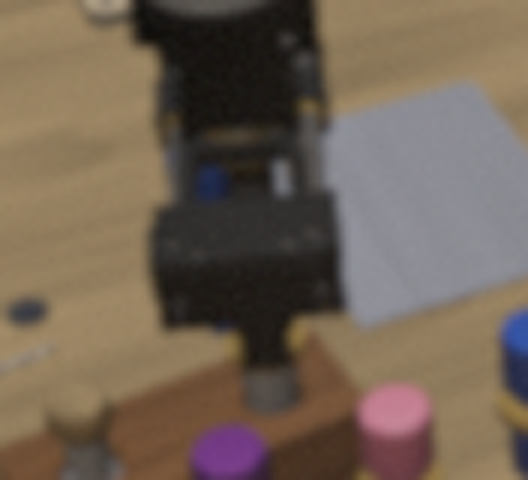

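The front finger now covers the knob and its tip is near flange level (crop 270,365). Lowering 4 mm more and closing.

Emit:
step_arm([
  {"dx": 0,"dy": 0,"dz": -0.004,"roll": 0,"fingers": -0.3},
  {"dx": 0,"dy": 0,"dz": -0.004,"roll": 0,"fingers": 1},
  {"dx": 0,"dy": 0,"dz": -0.004,"roll": 0,"fingers": 1},
  {"dx": 0,"dy": 0,"dz": -0.004,"roll": 0,"fingers": 1},
  {"dx": 0,"dy": 0,"dz": -0.004,"roll": 0,"fingers": 1},
  {"dx": 0,"dy": 0,"dz": -0.004,"roll": 0,"fingers": 1},
  {"dx": 0,"dy": 0,"dz": -0.004,"roll": 0,"fingers": 1},
], grip_force=25)

```text
time_s: 6.52
tcp_pos: [0.5235, -0.137, 0.0598]
ee_rot: [0.0, 0.806, 0.592, 0.0]
ft_force: [-0.1, 0.5, 2.2]
width: 0.36
grasp_force: 25.0
```

Emit:
step_arm([
  {"dx": 0,"dy": 0,"dz": 0.01,"roll": 0,"fingers": 1},
  {"dx": 0,"dy": 0,"dz": 0.03,"roll": 0,"fingers": 1},
  {"dx": 0,"dy": 0,"dz": 0.05,"roll": 0,"fingers": 1},
  {"dx": 0,"dy": 0,"dz": 0.08,"roll": 0,"fingers": 1},
  {"dx": 0,"dy": 0,"dz": 0.11,"roll": 0,"fingers": 1},
  {"dx": 0,"dy": 0,"dz": 0.14,"roll": 0,"fingers": 1},
  {"dx": 0,"dy": 0,"dz": 0.15,"roll": 0,"fingers": 1},
  {"dx": 0,"dy": 0,"dz": 0.15,"roll": 0,"fingers": 1},
])

```text
time_s: 7.52
tcp_pos: [0.5235, -0.137, 0.2097]
ee_rot: [0.0, 0.806, 0.592, 0.0]
ft_force: [-0.7, -0.5, -1.9]
width: 0.362
grasp_force: 25.0
```

The width of 31.5 mm and the 1.9 N weight show that the screw is held. Carrying it over the well.

Emit:
step_arm([
  {"dx": 0.003,"dy": 0.02,"dz": 0.005,"roll": 3,"fingers": 1},
  {"dx": 0.008,"dy": 0.05,"dz": 0.005,"roll": 6,"fingers": 1},
  {"dx": 0.014,"dy": 0.09,"dz": 0.005,"roll": 10,"fingers": 1},
  {"dx": 0.02,"dy": 0.13,"dz": 0.005,"roll": 15,"fingers": 1},
  {"dx": 0.026,"dy": 0.17,"dz": 0.005,"roll": 20,"fingers": 1},
  {"dx": 0.032,"dy": 0.21,"dz": 0.005,"roll": 25,"fingers": 1},
  {"dx": 0.039,"dy": 0.25,"dz": 0.005,"roll": 30,"fingers": 1},
  {"dx": 0.045,"dy": 0.29,"dz": 0.0,"roll": 33,"fingers": 1},
  {"dx": 0.05,"dy": 0.32,"dz": -0.01,"roll": 36,"fingers": 1},
  {"dx": 0.0515,"dy": 0.334,"dz": -0.02,"roll": 36,"fingers": 1},
  {"dx": 0.0515,"dy": 0.334,"dz": -0.03,"roll": 36,"fingers": 1},
  {"dx": 0.0515,"dy": 0.334,"dz": -0.03,"roll": 36,"fingers": 1},
])

```text
time_s: 9.02
tcp_pos: [0.5745, 0.1956, 0.1786]
ee_rot: [-0.0, 0.584, 0.812, -0.001]
ft_force: [0.0, -1.0, -2.6]
width: 0.361
grasp_force: 25.0
```

```bash
python3 - <<'E'
from h import *
s=ctrl.get_state();print({k:np.round(s[k],4) for k in("time_s","tcp_pos","ft_force","width","joints")})
r=lambda i,s:cv2.resize(i,None,fx=s,fy=s,interpolation=cv2.INTER_CUBIC)
m=np.zeros((600,800,3),np.uint8)
m[:600,:480]=r(ctrl.capture("scene")[110:210,280:360,::-1],6)
m[:360,490:790]=r(ctrl.capture("top")[150:210,170:220,::-1],6)
cv2.imwrite("pics/c7.png",m)
c=lambda p:np.round((proj("scene",p)-[280,110]+.5)*6-.5)
p=s["tcp_pos"];z=p[2]-.0598+.006
for h in(0,.008,.03,.067,.073):print(h,c([p[0],p[1],z+h]))
print("mouth",c([.575,.197,.08]))
for d in((.01,0),(0,.01)):print(c([.575+d[0],.197+d[1],.08]))
E
```

```text
{'time_s': np.float64(9.025), 'tcp_pos': array([0.5745, 0.1956, 0.1786]), 'ft_force': array([ 0.0431, -0.9937, -2.6403]), 'width': np.float64(0.3607), 'joints': array([ 0.1822,  0.3994, -0.7583,  1.4995,  0.2776,  1.355 , -0.2734])}
0 [205. 364.]
0.008 [207. 351.]
0.03 [211. 312.]
0.067 [219. 246.]
0.073 [220. 235.]
mouth [199. 438.]
[211. 450.]
[217. 433.]
```

View pics/c7.png

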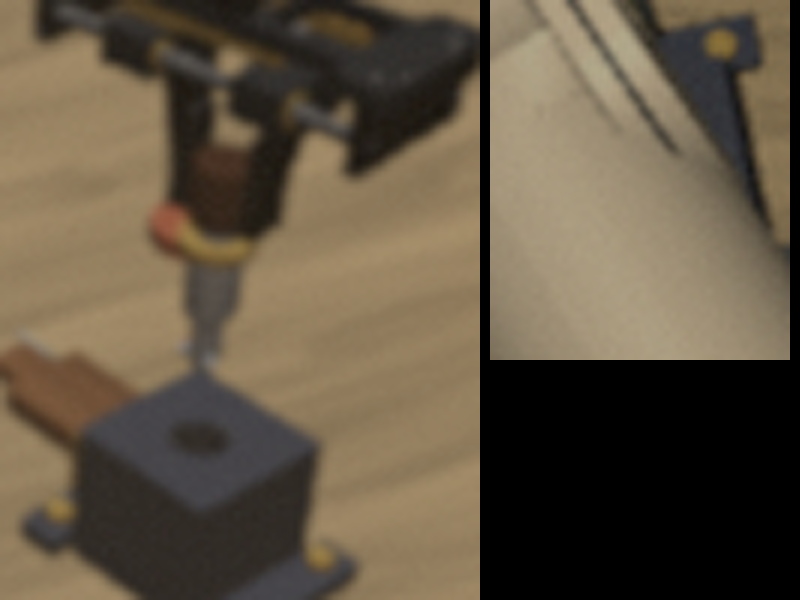

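The screw hangs upright with its nose at (205,365), as predicted. The mouth is at (199,439), expected at (199,438), so it is aligned within about 1 mm. Descending into the mouth.

Emit:
step_arm([
  {"dx": 0,"dy": 0,"dz": -0.015,"roll": 0,"fingers": 1},
  {"dx": 0,"dy": 0,"dz": -0.03,"roll": 0,"fingers": 1},
  {"dx": 0,"dy": 0,"dz": -0.042,"roll": 0,"fingers": 1},
  {"dx": 0,"dy": 0,"dz": -0.048,"roll": 0,"fingers": 1},
  {"dx": 0,"dy": 0,"dz": -0.048,"roll": 0,"fingers": 1},
])

```text
time_s: 9.75
tcp_pos: [0.5747, 0.197, 0.1312]
ee_rot: [-0.0, 0.583, 0.812, -0.0]
ft_force: [0.1, -0.5, -2.3]
width: 0.36
grasp_force: 25.0
```

Emit:
step_arm([
  {"dx": 0,"dy": 0,"dz": -0.002,"roll": 0,"fingers": 1},
  {"dx": 0,"dy": 0,"dz": -0.004,"roll": 0,"fingers": 1},
  {"dx": 0,"dy": 0,"dz": -0.006,"roll": 0,"fingers": 1},
  {"dx": 0,"dy": 0,"dz": -0.006,"roll": 0,"fingers": 1},
])

```text
time_s: 10.25
tcp_pos: [0.5747, 0.1971, 0.1255]
ee_rot: [-0.0, 0.583, 0.812, -0.0]
ft_force: [-0.5, 1.0, -2.0]
width: 0.364
grasp_force: 25.0
```

Emit:
step_arm([
  {"dx": 0,"dy": 0,"dz": -0.005,"roll": 0,"fingers": 1},
  {"dx": 0,"dy": 0,"dz": -0.01,"roll": 0,"fingers": 1},
  {"dx": 0,"dy": 0,"dz": -0.015,"roll": 0,"fingers": 1},
  {"dx": 0,"dy": 0,"dz": -0.018,"roll": 0,"fingers": 1},
  {"dx": 0,"dy": 0,"dz": -0.02,"roll": 0,"fingers": 1},
  {"dx": 0,"dy": 0,"dz": -0.02,"roll": 0,"fingers": 1},
])

```text
time_s: 11.0
tcp_pos: [0.5748, 0.197, 0.1055]
ee_rot: [-0.0, 0.583, 0.812, -0.0]
ft_force: [-1.6, -0.0, -2.7]
width: 0.364
grasp_force: 25.0
```

Emit:
step_arm([
  {"dx": 0,"dy": 0,"dz": -0.003,"roll": 0,"fingers": 1},
  {"dx": 0,"dy": 0,"dz": -0.006,"roll": 0,"fingers": 1},
  {"dx": 0,"dy": 0,"dz": -0.009,"roll": 0,"fingers": 1},
  {"dx": 0,"dy": 0,"dz": -0.012,"roll": 0,"fingers": 1},
  {"dx": 0,"dy": 0,"dz": -0.012,"roll": 0,"fingers": 1},
])

```text
time_s: 11.62
tcp_pos: [0.5746, 0.1974, 0.0932]
ee_rot: [-0.0, 0.583, 0.812, 0.0]
ft_force: [-1.8, 3.1, -3.3]
width: 0.362
grasp_force: 25.0
```

Emit:
step_arm([
  {"dx": -0.0003,"dy": 0.0005,"dz": -0.003,"roll": 0,"fingers": 1},
  {"dx": -0.0003,"dy": 0.0005,"dz": -0.006,"roll": 0,"fingers": 1},
  {"dx": -0.0003,"dy": 0.0005,"dz": -0.008,"roll": 0,"fingers": 1},
  {"dx": -0.0003,"dy": 0.0005,"dz": -0.008,"roll": 0,"fingers": 1},
])

```text
time_s: 12.12
tcp_pos: [0.5745, 0.1976, 0.0854]
ee_rot: [-0.0, 0.583, 0.812, -0.0]
ft_force: [-1.3, 4.3, -1.6]
width: 0.361
grasp_force: 25.0
```

Emit:
step_arm([
  {"dx": 0,"dy": 0,"dz": -0.001,"roll": 0,"fingers": 1},
  {"dx": 0,"dy": 0,"dz": -0.002,"roll": 0,"fingers": 1},
  {"dx": 0,"dy": 0,"dz": -0.002,"roll": 0,"fingers": 1},
])

```text
time_s: 12.5
tcp_pos: [0.5746, 0.1977, 0.0837]
ee_rot: [-0.0, 0.583, 0.812, 0.0]
ft_force: [-3.3, 3.6, 0.2]
width: 0.361
grasp_force: 25.0
```

Emit:
step_arm([
  {"dx": -0.0005,"dy": 0.0007,"dz": -0.0005,"roll": 0,"fingers": 1},
  {"dx": -0.0005,"dy": 0.0007,"dz": -0.001,"roll": 0,"fingers": 1},
  {"dx": -0.0005,"dy": 0.0007,"dz": -0.001,"roll": 0,"fingers": 1},
])

```text
time_s: 12.88
tcp_pos: [0.5744, 0.1981, 0.0828]
ee_rot: [0.0, 0.584, 0.812, 0.0]
ft_force: [-2.3, 2.0, 1.3]
width: 0.363
grasp_force: 25.0
```

Contact is at z 0.0828, against about 0.083 expected for lugs on the flat, with only ~3.5 N of push. Searching by feel with small turns.

Emit:
step_arm([
  {"dx": 0,"dy": 0,"dz": -0.0003,"roll": 4,"fingers": 1},
  {"dx": 0,"dy": 0,"dz": -0.0003,"roll": 8,"fingers": 1},
  {"dx": 0,"dy": 0,"dz": -0.0003,"roll": 8,"fingers": 1},
])

```text
time_s: 13.25
tcp_pos: [0.5739, 0.1978, 0.082]
ee_rot: [-0.0, 0.526, 0.851, -0.0]
ft_force: [-2.5, 1.1, -1.7]
width: 0.361
grasp_force: 25.0
```

Emit:
step_arm([
  {"dx": 0,"dy": 0,"dz": 0,"roll": 4,"fingers": 1},
  {"dx": 0,"dy": 0,"dz": 0,"roll": 8,"fingers": 1},
  {"dx": 0,"dy": 0,"dz": 0,"roll": 8,"fingers": 1},
])

```text
time_s: 13.62
tcp_pos: [0.574, 0.1979, 0.0819]
ee_rot: [-0.0, 0.466, 0.885, -0.0]
ft_force: [-2.4, 1.8, -3.1]
width: 0.36
grasp_force: 25.0
```

```bash
python3 -c "
from h import *
s=ctrl.get_state();print(s['joints'],s['wrist_torque'])"
```

```text
[ 0.19669125  0.49539478 -0.78204539  1.61059142  0.36905626  1.19022628
 -0.06227328] [ 0.55449044  0.33508449 -0.04264163]
```

Emit:
step_arm([
  {"dx": 0,"dy": 0,"dz": -0.0007,"roll": 0,"fingers": 1},
  {"dx": 0,"dy": 0,"dz": -0.0014,"roll": 0,"fingers": 1},
  {"dx": 0,"dy": 0,"dz": -0.0014,"roll": 0,"fingers": 1},
])

```text
time_s: 14.0
tcp_pos: [0.5741, 0.1981, 0.0809]
ee_rot: [0.0, 0.465, 0.885, -0.0]
ft_force: [-3.0, 1.0, -0.8]
width: 0.362
grasp_force: 25.0
```

Emit:
step_arm([
  {"dx": 0,"dy": 0,"dz": -0.0005,"roll": 0,"fingers": 1},
  {"dx": 0,"dy": 0,"dz": -0.001,"roll": 0,"fingers": 1},
  {"dx": 0,"dy": 0,"dz": -0.001,"roll": 0,"fingers": 1},
])

```text
time_s: 14.38
tcp_pos: [0.5741, 0.1982, 0.0799]
ee_rot: [-0.0, 0.465, 0.885, 0.0]
ft_force: [-3.5, 0.7, -0.2]
width: 0.361
grasp_force: 25.0
```

Emit:
step_arm([
  {"dx": -0.0007,"dy": 0,"dz": -0.0005,"roll": 0,"fingers": 1},
  {"dx": -0.0007,"dy": 0,"dz": -0.001,"roll": 0,"fingers": 1},
  {"dx": -0.0007,"dy": 0,"dz": -0.0015,"roll": 0,"fingers": 1},
  {"dx": -0.0007,"dy": 0,"dz": -0.0015,"roll": 0,"fingers": 1},
])

```text
time_s: 14.88
tcp_pos: [0.5737, 0.1982, 0.0785]
ee_rot: [0.0, 0.465, 0.885, 0.0]
ft_force: [0.6, 0.2, -1.8]
width: 0.36
grasp_force: 25.0
```

Emit:
step_arm([
  {"dx": 0,"dy": 0,"dz": -0.0007,"roll": 0,"fingers": 1},
  {"dx": 0,"dy": 0,"dz": -0.0015,"roll": 0,"fingers": 1},
  {"dx": 0,"dy": 0,"dz": -0.0015,"roll": 0,"fingers": 1},
])

```text
time_s: 15.25
tcp_pos: [0.5734, 0.1982, 0.0768]
ee_rot: [0.0, 0.465, 0.885, 0.0]
ft_force: [0.6, 0.5, -1.9]
width: 0.358
grasp_force: 25.0
```

Emit:
step_arm([
  {"dx": 0,"dy": 0,"dz": -0.0005,"roll": 0,"fingers": 1},
  {"dx": 0,"dy": 0,"dz": -0.001,"roll": 0,"fingers": 1},
  {"dx": 0,"dy": 0,"dz": -0.001,"roll": 0,"fingers": 1},
])

```text
time_s: 15.62
tcp_pos: [0.5734, 0.1982, 0.0759]
ee_rot: [-0.0, 0.465, 0.885, -0.0]
ft_force: [0.5, 0.8, -2.0]
width: 0.361
grasp_force: 25.0
```

Emit:
step_arm([
  {"dx": 0,"dy": 0,"dz": -0.0005,"roll": 0,"fingers": 1},
  {"dx": 0,"dy": 0,"dz": -0.001,"roll": 0,"fingers": 1},
  {"dx": 0,"dy": 0,"dz": -0.001,"roll": 0,"fingers": 1},
])

```text
time_s: 16.0
tcp_pos: [0.5734, 0.1982, 0.075]
ee_rot: [0.0, 0.465, 0.885, 0.0]
ft_force: [-0.5, 0.4, -1.9]
width: 0.359
grasp_force: 25.0
```

Emit:
step_arm([
  {"dx": 0,"dy": 0,"dz": -0.0005,"roll": 0,"fingers": 1},
  {"dx": 0,"dy": 0,"dz": -0.001,"roll": 0,"fingers": 1},
  {"dx": 0,"dy": 0,"dz": -0.001,"roll": 0,"fingers": 1},
])

```text
time_s: 16.38
tcp_pos: [0.5737, 0.1984, 0.0745]
ee_rot: [0.0, 0.465, 0.885, 0.0]
ft_force: [-1.3, -0.2, 5.2]
width: 0.359
grasp_force: 25.0
```

Firm contact came at z 0.0745, 8.5 mm below the flat, so the lugs are in the windows. Turning clockwise with the 30 mm lead.

Emit:
step_arm([
  {"dx": 0,"dy": 0,"dz": 0,"roll": -5,"fingers": 1},
  {"dx": 0,"dy": 0,"dz": -0.0004,"roll": -10,"fingers": 1},
  {"dx": 0,"dy": 0,"dz": -0.0008,"roll": -15,"fingers": 1},
  {"dx": 0,"dy": 0,"dz": -0.0008,"roll": -15,"fingers": 1},
], grip_force=15)

```text
time_s: 16.88
tcp_pos: [0.5737, 0.1984, 0.0734]
ee_rot: [0.0, 0.576, 0.817, 0.0]
ft_force: [-0.3, -0.4, 2.5]
width: 0.362
grasp_force: 15.0
```

```bash
python3 -c "
from h import *
s=ctrl.get_state();print(s['joints'],s['wrist_torque'])"
```

```text
[ 0.15942597  0.48762902 -0.7301179   1.62200368  0.34731491  1.16517108
 -0.30830663] [ 0.22444332 -0.24780659  0.01390941]
```

Emit:
step_arm([
  {"dx": 0,"dy": 0,"dz": -0.0004,"roll": -5,"fingers": 1},
  {"dx": 0,"dy": 0,"dz": -0.0008,"roll": -10,"fingers": 1},
  {"dx": 0,"dy": 0,"dz": -0.0012,"roll": -15,"fingers": 1},
  {"dx": 0,"dy": 0,"dz": -0.0017,"roll": -20,"fingers": 1},
  {"dx": 0,"dy": 0,"dz": -0.0017,"roll": -20,"fingers": 1},
])

```text
time_s: 17.5
tcp_pos: [0.5738, 0.1983, 0.0717]
ee_rot: [0.0, 0.709, 0.706, 0.0]
ft_force: [1.5, 0.9, 2.0]
width: 0.363
grasp_force: 15.0
```

```bash
python3 -c "
from h import *
s=ctrl.get_state();print(s['joints'],s['wrist_torque'])"
```

```text
[ 0.11319369  0.47147253 -0.66605627  1.6259019   0.31254665  1.15230689
 -0.63234716] [ 0.20165688 -0.36989628 -0.02687443]
```

Emit:
step_arm([
  {"dx": 0,"dy": 0,"dz": -0.0004,"roll": -5,"fingers": 1},
  {"dx": 0,"dy": 0,"dz": -0.0008,"roll": -10,"fingers": 1},
  {"dx": 0,"dy": 0,"dz": -0.0012,"roll": -15,"fingers": 1},
  {"dx": 0,"dy": 0,"dz": -0.0017,"roll": -20,"fingers": 1},
  {"dx": 0,"dy": 0,"dz": -0.0017,"roll": -20,"fingers": 1},
])

```text
time_s: 18.12
tcp_pos: [0.5741, 0.1984, 0.0702]
ee_rot: [0.0, 0.82, 0.572, 0.001]
ft_force: [3.2, 0.9, 2.3]
width: 0.362
grasp_force: 15.0
```

```bash
python3 -c "
from h import *
s=ctrl.get_state();print(s['ft_force'],s['tcp_pos'],s['wrist_torque'])"
```

```text
[3.23640936 0.89298891 2.25336327] [0.57410511 0.19840334 0.07015984] [ 0.16136392 -0.84409524  0.07280488]
```

Emit:
step_arm([
  {"dx": 0,"dy": 0,"dz": -0.0004,"roll": -5,"fingers": 1},
  {"dx": 0,"dy": 0,"dz": -0.0008,"roll": -10,"fingers": 1},
  {"dx": 0,"dy": 0,"dz": -0.0012,"roll": -15,"fingers": 1},
  {"dx": 0,"dy": 0,"dz": -0.0012,"roll": -15,"fingers": 1},
])

```text
time_s: 18.62
tcp_pos: [0.5741, 0.1983, 0.0689]
ee_rot: [0.0, 0.888, 0.46, 0.001]
ft_force: [5.1, 1.3, 1.7]
width: 0.362
grasp_force: 15.0
```

```bash
python3 -c "
from h import *
s=ctrl.get_state();print(s['ft_force'],s['joints'],s['wrist_torque'])"
```

```text
[5.09172804 1.27612214 1.73332778] [ 0.03157835  0.44846402 -0.55632259  1.63273857  0.25618794  1.13250954
 -1.20345342] [ 0.09196739 -1.1871953   0.01053021]
```

Emit:
step_arm([
  {"dx": 0.0008,"dy": 0.0002,"dz": -0.0004,"roll": -5,"fingers": 1},
  {"dx": 0.001,"dy": 0.0002,"dz": -0.0008,"roll": -10,"fingers": 1},
  {"dx": 0.001,"dy": 0.0002,"dz": -0.0012,"roll": -15,"fingers": 1},
  {"dx": 0.001,"dy": 0.0002,"dz": -0.0012,"roll": -15,"fingers": 1},
])

```text
time_s: 19.12
tcp_pos: [0.5746, 0.1982, 0.0675]
ee_rot: [0.0, 0.94, 0.341, 0.0]
ft_force: [2.8, 0.2, 3.4]
width: 0.362
grasp_force: 15.0
```

```bash
python3 -c "
from h import *
s=ctrl.get_state();print(s['ft_force'],s['joints'],s['wrist_torque'])"
```

```text
[2.77083998 0.15314229 3.4143772 ] [-0.00409079  0.44232103 -0.50965881  1.6333514   0.23401181  1.12692092
 -1.44931281] [-0.18793877 -0.75947744 -0.00136326]
```

Emit:
step_arm([
  {"dx": 0.0005,"dy": 0,"dz": -0.0002,"roll": -3,"fingers": 1},
  {"dx": 0.0005,"dy": 0,"dz": -0.0004,"roll": -6,"fingers": 1},
  {"dx": 0.0005,"dy": 0,"dz": -0.0004,"roll": -6,"fingers": 1},
], grip_force=10)

```text
time_s: 19.5
tcp_pos: [0.5749, 0.1981, 0.067]
ee_rot: [0.0, 0.957, 0.291, -0.0]
ft_force: [1.7, -1.3, 4.7]
width: 0.361
grasp_force: 10.0
```

```bash
python3 -c "
from h import *
s=ctrl.get_state();print(s['ft_force'],s['wrist_torque'])"
```

```text
[ 1.71682586 -1.31139224  4.70228634] [-0.37113823 -0.44779613  0.01730032]
```

Emit:
step_arm([
  {"dx": 0,"dy": 0,"dz": -0.0002,"roll": -3,"fingers": 1},
  {"dx": 0,"dy": 0,"dz": -0.0004,"roll": -5,"fingers": 1},
  {"dx": 0,"dy": 0,"dz": -0.0004,"roll": -5,"fingers": 1},
])

```text
time_s: 19.88
tcp_pos: [0.5749, 0.1981, 0.0668]
ee_rot: [0.0, 0.969, 0.249, -0.0]
ft_force: [1.6, -1.8, 6.1]
width: 0.362
grasp_force: 10.0
```

```bash
python3 -c "
from h import *
s=ctrl.get_state();print(s['ft_force'],s['wrist_torque'])"
```

```text
[ 1.58507913 -1.83713693  6.13899103] [-0.46568633 -0.28287263 -0.06823631]
```

Emit:
step_arm([
  {"dx": 0,"dy": 0,"dz": -0.0002,"roll": -3,"fingers": 1},
  {"dx": 0,"dy": 0,"dz": -0.0003,"roll": -6,"fingers": 1},
  {"dx": 0,"dy": 0,"dz": -0.0003,"roll": -6,"fingers": 1},
])

```text
time_s: 20.25
tcp_pos: [0.575, 0.1983, 0.0668]
ee_rot: [0.0, 0.98, 0.198, 0.0]
ft_force: [0.7, -2.0, 8.4]
width: 0.364
grasp_force: 10.0
```

```bash
python3 -c "
from h import *
s=ctrl.get_state();print(s['ft_force'],s['wrist_torque'],s['joints'][6])"
```

```text
[ 0.70500153 -2.04318504  8.43996157] [-0.46492543 -0.06853295  0.00941742] -1.7292835197479985
```

Emit:
step_arm([
  {"dx": 0,"dy": 0,"dz": 0,"roll": -3,"fingers": 1},
  {"dx": 0,"dy": 0,"dz": -0.0002,"roll": -6,"fingers": 1},
  {"dx": 0,"dy": 0,"dz": -0.0002,"roll": -6,"fingers": 1},
])

```text
time_s: 20.62
tcp_pos: [0.5751, 0.1983, 0.0668]
ee_rot: [0.0, 0.989, 0.146, 0.0]
ft_force: [0.6, -2.6, 9.2]
width: 0.367
grasp_force: 10.0
```

```bash
python3 -c "
from h import *
s=ctrl.get_state();print(s['ft_force'],s['wrist_torque'],s['joints'][6])"
```

```text
[ 0.55661669 -2.62141049  9.20631392] [-0.46843338 -0.07795332 -0.03674744] -1.8278998624989646
```

Emit:
step_arm([
  {"dx": 0,"dy": 0.0003,"dz": 0.0007,"roll": 0,"fingers": 1},
  {"dx": 0,"dy": 0.0003,"dz": 0.0007,"roll": 0,"fingers": 1},
  {"dx": 0,"dy": 0.0003,"dz": 0.0005,"roll": -4,"fingers": 1},
  {"dx": 0,"dy": 0.0003,"dz": 0.0005,"roll": -8,"fingers": 1},
], grip_force=16)

```text
time_s: 21.12
tcp_pos: [0.5751, 0.1979, 0.0668]
ee_rot: [0.001, 0.997, 0.075, -0.0]
ft_force: [1.8, -3.6, 6.9]
width: 0.363
grasp_force: 16.0
```

```bash
python3 -c "
from h import *
s=ctrl.get_state();print(s['ft_force'],s['tcp_pos'],s['wrist_torque'],s['effort'][6],s['joints'][6])
r=lambda i,s:cv2.resize(i,None,fx=s,fy=s,interpolation=cv2.INTER_CUBIC)
cv2.imwrite('pics/c8.png',r(ctrl.capture('scene')[130:220,280:360,::-1],6))
"
```

```text
[ 1.78616234 -3.64387302  6.85747742] [0.57507283 0.19792253 0.06679848] [-1.07525578 -0.32046564  0.14943137] 0.9716713428497314 -1.9631965982333093
```

The z has stayed at 0.0668, the computed home height, and the turning torque is now rising, so it is seated and finger-tight. Releasing and rising.

Emit:
step_arm([
  {"dx": 0,"dy": 0,"dz": 0.0005,"roll": 0,"fingers": -0.3},
  {"dx": 0,"dy": 0,"dz": 0.0005,"roll": 0,"fingers": -0.3},
  {"dx": 0,"dy": 0,"dz": 0.0005,"roll": 0,"fingers": -0.3},
  {"dx": 0,"dy": 0,"dz": 0.0005,"roll": 0,"fingers": -0.3},
  {"dx": 0,"dy": 0,"dz": 0.02,"roll": 0,"fingers": -0.3},
  {"dx": 0,"dy": 0,"dz": 0.05,"roll": 0,"fingers": -0.3},
  {"dx": 0,"dy": 0,"dz": 0.1,"roll": 0,"fingers": -0.3},
  {"dx": 0,"dy": 0,"dz": 0.15,"roll": 0,"fingers": -0.3},
  {"dx": 0,"dy": 0,"dz": 0.15,"roll": 0,"fingers": -0.3},
])

```text
time_s: 22.3
tcp_pos: [0.5769, 0.2, 0.2228]
ee_rot: [-0.001, 0.997, 0.075, 0.004]
ft_force: [0.8, 0.5, -1.0]
width: 0.65
grasp_force: 0.0
```

```bash
python3 -c "
from h import *
s=ctrl.get_state();print(s['ft_force'],s['tcp_pos'],s['width'])
r=lambda i,s:cv2.resize(i,None,fx=s,fy=s,interpolation=cv2.INTER_CUBIC)
cv2.imwrite('pics/c9.png',r(ctrl.capture('scene')[130:220,280:370,::-1],6))
c=lambda p:np.round((proj('scene',p)-[280,130]+.5)*6-.5)
for z in (.08,.086,.127,.129):print(z,c([.575,.197,z]))
"
```

```text
[ 0.76329126  0.50376621 -0.972792  ] [0.57692621 0.20004359 0.22276488] 0.6496131437458287
0.08 [199. 318.]
0.086 [200. 309.]
0.127 [208. 240.]
0.129 [209. 237.]
```

View pics/c9.png

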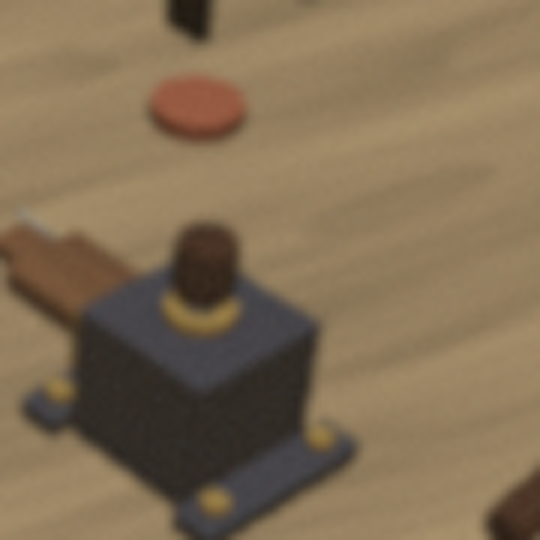

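The flange lies flat on the block with no visible gap, and the knob top at (208,238) matches the seated height. The gripper is clear.

```bash
python3 -c "
from h import *
print(ctrl.hand_in())"
```

```text
the job is handed in; nothing more can be done
None
```

The locking screw is in the block's well, screwed in clockwise until its flange sat home and finger-tight, then let go; the job was handed in at about 22 s with the gripper clear, and the result was not reported back.

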